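# Reverse the row of ear-mould pots for today's fittings

## Robot

A 7-joint arm with a two-finger parallel gripper is mounted at the origin on the work surface. World frame = base frame: x ahead of the robot, y to its left, z up, the work surface at z = 0. Lengths are in m, angles in rad, forces in N, time in s.
With the tool pointing down it reaches from about 0.425 to 0.925 m from the base axis. Payload 6.8 kg.
Tool frame: the origin (TCP) lies between the finger pads; the fingertips stand r.tip_reach ahead of it and the grasp point (between the pads) lies 11 mm behind it (r.tip_reach is the distance from the TCP to the fingertips, in m); z points along the fingers, y is the direction in which the jaws open and shut (so a half turn about z gives the same grasp; the last joint's range is limited). The gripper opens to 85 mm and grips with 20 to 120 N. Pads are 22 mm wide; open, the fingers measure 114 mm over their backs; the gripper's body (76 mm by 85 mm) begins 54 mm behind the grasp point. The pads swing forward as they close: fully open they stand 13 mm farther back than shut.
Start: joints at [1.164, 0.477, 0.022, 1.555, -0.011, 1.109, -0.083], TCP at [0.199, -0.645, 0.239] pointing down, gripper open.
Joint ranges: [-2.96, 2.96], [-0.34, 2.1], [-1.41, 1.46], [0.24, 2.44], [-1.37, 4.51], [0.17, 1.92], [-2.96, 2.96]. Speed limits (rad/s): [2.39, 2.39, 3.14, 3.14, 3.14, 3.14, 3.14].

## Interface

Orientations are given as a rotation vector (axis times angle).
In Python, from bench import r, eyes, spotter gives the robot as it stands.
- The arm moves only by the tool carry_out, never from a script. Its argument "series" is text: rows parted by semicolons, each of 5 numbers parted by spaces: the shift along the tool's x, y, z in cm, then the turn about the tool's z in rad, then the opening, from 0 (shut) to 1 (fully open). In form: x y z yaw gripper; .... A call has 1 to 8 rows; each row shifts and turns the commanded pose from where the row before left it, along the tool's axes as they then stand; what a row does not reach is not made up. A row lasts 1/8 s, in which the tool goes at most 62.5 mm and 10.7 degrees, less where a joint would pass 70% of its speed; a pose out of reach is approached as far as the arm can. A call with a gripper value outside its range is refused whole. The fingers move at their own pace and stop on an object; "grip_force" is the grip in N (left out, the last holds). Time passes only in rows, so rows that do not move let the fingers close. It gives the time, the measured TCP pose, the force and the opening at its end, in the units of the state.
- r.get_obs(): the state, without advancing time (a new reading comes with each control period).
- eyes.grab_frame(name): name is "scene" or "side" or "wrist"; returns a dict with "color" (420x560x3 uint8, blue, green, red), "intrinsics" (3x3 intrinsics, pixels), "D" ([k1, k2, p1, p2, k3] as OpenCV has them; the pictures are not rectified), "R" (3x3) and "t" (3): a world point X has camera coordinates R X + t; the wrist camera has in their place "T_tool_cam" (4x4, takes a point from camera to tool coordinates, whose origin is the TCP and whose axes are the flange's). Camera axes: x right, y down, z forward; pixel columns grow to the right and rows downward; lengths in m; the calibration is good to about 2 mm. A picture is of the moment at which its call begins: read the wrist's pose just before it. There is no depth.
- r.hand_in(): hands the job in, once; it reports no verdict.
Trained networks look in a picture, given as the dict that the camera call returned (one of the last four; its "shot" number tells which), for a name from the list of things; names that differ only in an ending like _2 or _b are one class to them, and where a whole thing is asked for, a point or a joint stands for the part that bears it (a point fixed in the world has none). Each returns a list of dicts, best first, with "confidence" (0 to 1); they miss things now and then, are a little off and sometimes report something else, mostly with a low value. They report only what shows in the picture. A call takes as long as a camera call.
- spotter.search_frame(picture, query): "uv" ([column, row] in pixels, amid what is visible of it).
- spotter.trace(picture, query): "pixels" (420x560 bool, what is visible of it) and "uv" ([column, row] in pixels, amid what is visible of it).
- spotter.mark_of(picture, query): "uv" ([column, row] in pixels: a listed point, or the origin of a listed thing).
The state is a dict: "clock": time; "joints": joint angles; "qvel": joint speeds; "tau": joint torques, N m; "tcp_pos": TCP position; "orientation": TCP orientation; "contact_force": force on the tool from outside, world axes, zero at the start; "moment": the same for the moment, N m; "grip_width": finger opening in m.
Only numpy, scipy, OpenCV 4.12 (cv2) and the standard library are available. Lean on these libraries where they do the work, as an engineer would, in place of code of your own. Each camera call takes 0.05 s, during which the arm holds its last target.

## Task

The four ear-mould pots stand in the tan storage rack with the day's last appointment next to its blue end; move them all to the wells of the white fitting rack in the reverse order, so that the pot nearest the storage rack's blue end goes into the well farthest from the fitting rack's blue end, and so on, until the pot farthest from blue stands nearest to blue. Each pot must stand upright and flat in its own well, and none may be tipped over on the way.

Things in the scene. Friction and masses are not known exactly. Their poses are not given: they have to be found in the camera images.
- pot_red: Loose ear-mould pot with a red lid: clear upright cylinder 34 mm across with a red lid 35 mm across from 36 mm up to its top at 55 mm; about 60 g. Origin: centre of its underside, z up. It starts standing in the red dish of the storage rack, up to 4 mm off the dish's centre.
- pot_yellow: Loose ear-mould pot with a yellow lid: clear upright cylinder 34 mm across with a yellow lid 35 mm across from 36 mm up to its top at 55 mm; about 60 g. Origin: centre of its underside, z up. It starts standing in the yellow dish of the storage rack, up to 4 mm off the dish's centre.
- pot_green: Loose ear-mould pot with a green lid: clear upright cylinder 34 mm across with a green lid 35 mm across from 36 mm up to its top at 55 mm; about 60 g. Origin: centre of its underside, z up. It starts standing in the green dish of the storage rack, up to 4 mm off the dish's centre.
- pot_purple: Loose ear-mould pot with a purple lid: clear upright cylinder 34 mm across with a purple lid 35 mm across from 36 mm up to its top at 55 mm; about 60 g. Origin: centre of its underside, z up. It starts standing in the purple dish of the storage rack, up to 4 mm off the dish's centre.
- dish_red: Fixed square red dish, 54 x 54 mm, rim 9 mm, floor 3 mm, in the row of four (58 mm apart) on the 6 mm slab of the tan storage rack; its pot stands 9 mm above the counter. Origin: centre of its underside; x across the row, y along it. Which dish stands where in the row varies.
- dish_yellow: Fixed square yellow dish, 54 x 54 mm, rim 9 mm, floor 3 mm, in the row of four (58 mm apart) on the 6 mm slab of the tan storage rack; its pot stands 9 mm above the counter. Origin: centre of its underside; x across the row, y along it. Which dish stands where in the row varies.
- dish_green: Fixed square green dish, 54 x 54 mm, rim 9 mm, floor 3 mm, in the row of four (58 mm apart) on the 6 mm slab of the tan storage rack; its pot stands 9 mm above the counter. Origin: centre of its underside; x across the row, y along it. Which dish stands where in the row varies.
- dish_purple: Fixed square purple dish, 54 x 54 mm, rim 9 mm, floor 3 mm, in the row of four (58 mm apart) on the 6 mm slab of the tan storage rack; its pot stands 9 mm above the counter. Origin: centre of its underside; x across the row, y along it. Which dish stands where in the row varies.
- fit_rack: Fixed white fitting rack, a tray 62 x 236 mm, 12 mm high, with a grey floor 4 mm thick and four wells 54 x 54 mm in a row along its y, walls 4 mm. Origin: centre of its underside; well centres at y = +87, +29, -29, -87 mm, x = 0; a blue end block (64 x 22 x 18 mm) at its +y end, a grey one at -y. Lies left or right of the storage rack, turned up to 26 degrees.
- blue_block: Fixed blue block 64 x 22 x 18 mm at the blue end of the tan storage rack's row, 42 mm from the centre of the dish next to it; at the row's left or right end, a like grey block at the other. Origin: centre of its underside; y along the row.

How it is judged:
By the outcome, as a careful person would: the job done as asked, in the order asked, and still so for the second after the job is handed in, with the robot touching nothing.
It also fails if it takes over 96 s, if anything falls off the work surface, if the arm or the gripper's body presses on something with over 40 N, if the wrist force passes 120 N, or if a joint passes its speed limit or range.

## Working session

There is one attempt and no reset: what is moved stays moved. The work goes in short steps, Python scripts to look and compute and a tool call to move; the robot and the scene stay as the last step left them, time stands still between calls to the robot, and variables do not carry over. Pictures are saved under pics/ and viewed, and the job is handed in when it is done.

Besides the shell and the picture viewer there is one more tool, called in YAML: its name, and indented under it one key for each argument. carry_out: Moves the arm, as the interface text tells. Its arguments: {"type":"object","properties":{"series":{"type":"string"},"grip_force":{"type":"number"}},"required":["series"]}

```bash
ls; mkdir -p pics; cat > h.py <<'E'
import numpy as np, cv2
from bench import r, eyes, spotter
E
python3 - <<'E'
from h import *
print(r.get_obs(), r.tip_reach)
for n in ["scene","side","wrist"]:
    f=eyes.grab_frame(n); cv2.imwrite(f"pics/{n}0.png",f["color"])
    print(n,{k:np.round(v,3).tolist() for k,v in f.items() if k not in("color",)})
E
```

```text
pics
{'clock': 0.0, 'joints': array([ 1.16389135,  0.47780003,  0.02237231,  1.55644869, -0.01150924,
        1.10930273, -0.08308202]), 'qvel': array([-1.36914415e-03, -7.14560162e-04, -9.50019239e-05, -2.13656638e-03,
        1.77941819e-03, -1.39796652e-03, -4.24876678e-04]), 'tau': array([-7.92009837e-05, -5.96452832e+01,  1.60824817e+00, -2.81201470e+01,
        1.25735908e-02,  9.50448884e-03, -3.47862760e-05]), 'tcp_pos': array([ 0.19850555, -0.64454784,  0.23832755]), 'orientation': array([-3.10483116e+00, -4.67362351e-01,  6.48096535e-04]), 'contact_force': array([-0.79432492, -0.24715179, -0.63844759]), 'moment': array([-0.03612516,  0.04356099, -0.05951684]), 'grip_width': 0.08510056091178417} 0.008
scene {'intrinsics': [[508.064, 0.0, 284.166], [0.0, 508.064, 218.15], [0.0, 0.0, 1.0]], 'D': [-0.081, 0.0, 0.0, 0.0, 0.0], 'R': [[-0.148, 0.989, 0.004], [0.661, 0.102, -0.744], [-0.736, -0.108, -0.668]], 't': [0.094, -0.328, 1.503], 'shot': 1}
side {'intrinsics': [[385.704, 0.0, 283.36], [0.0, 385.704, 207.231], [0.0, 0.0, 1.0]], 'D': [-0.109, 0.0, 0.0, 0.0, 0.0], 'R': [[-0.982, -0.187, -0.007], [-0.13, 0.711, -0.691], [0.134, -0.678, -0.723]], 't': [0.526, 0.109, 0.965], 'shot': 2}
wrist {'intrinsics': [[345.026, 0.0, 280.002], [0.0, 345.026, 209.196], [0.0, 0.0, 1.0]], 'D': [0.005, 0.0, 0.0, 0.0, 0.0], 'T_tool_cam': [[-0.0, -0.964, -0.267, 0.067], [1.0, 0.0, -0.001, -0.001], [0.001, -0.267, 0.964, -0.136], [0.0, 0.0, 0.0, 1.0]], 'shot': 3}
```

View pics/scene0.png

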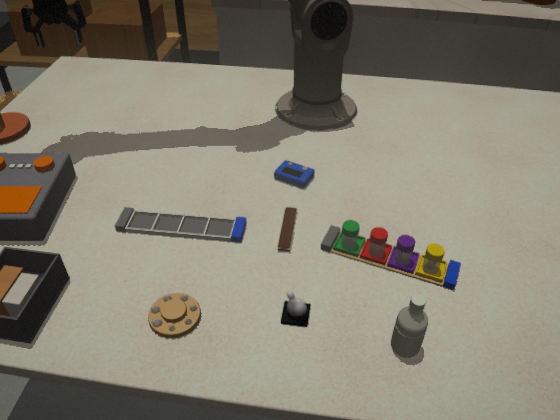

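View pics/side0.png

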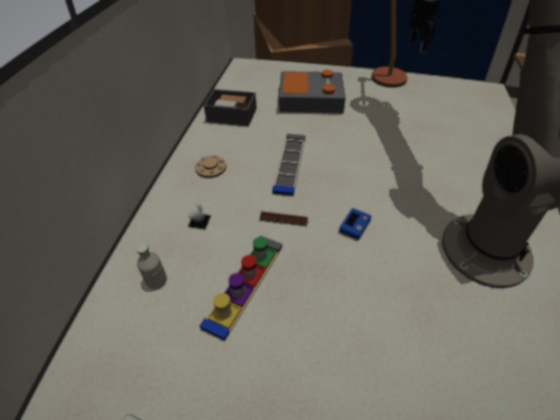

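View pics/wrist0.png

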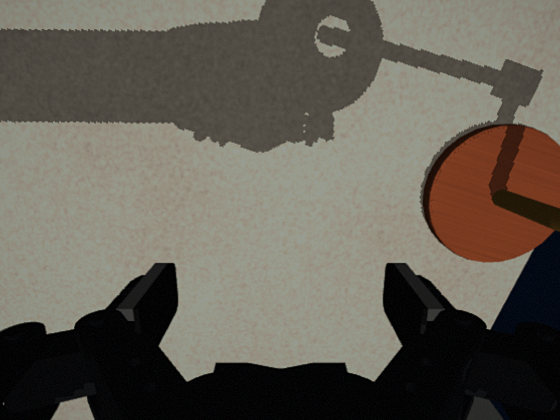

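The picture shows the storage rack on the right, its blue end at about (452,273). Going from blue the order is yellow, purple, red, green. The fitting rack is at about (180,225), with its blue end at (240,230). So yellow goes to well −87, purple to −29, red to +29 and green to +87.

```bash
cat >> h.py <<'E'
def proj(f,X):
    X=np.atleast_2d(X).astype(float)
    return cv2.projectPoints(X,cv2.Rodrigues(f["R"])[0],f["t"],f["intrinsics"],f["D"])[0].reshape(-1,2)
def ray(f,uv):
    p=cv2.undistortPoints(np.array([[uv]],float),f["intrinsics"],f["D"]).reshape(2)
    c=-f["R"].T@f["t"]; d=f["R"].T@np.array([p[0],p[1],1]); return c,d/np.linalg.norm(d)
def onz(f,uv,z):
    c,d=ray(f,uv); return c+d*(z-c[2])/d[2]
def tri(f1,a,f2,b):
    c1,d1=ray(f1,a);c2,d2=ray(f2,b)
    s=np.linalg.lstsq(np.stack([d1,-d2],1),c2-c1,rcond=None)[0]
    p,q=c1+s[0]*d1,c2+s[1]*d2
    return (p+q)/2,np.linalg.norm(p-q)
E
python3 - <<'E'
from h import *
F={n:eyes.grab_frame(n) for n in ["scene","side"]}
Z={"fit_rack":0,"blue_block":0}
for q in ["pot_red","pot_yellow","pot_green","pot_purple","dish_red","dish_yellow","dish_green","dish_purple","fit_rack","blue_block"]:
    out={}
    for n in F:
        m=spotter.mark_of(F[n],q)
        if m: out[n]=m[0]["uv"]; print(q,n,np.round(m[0]["uv"],1),round(m[0]["confidence"],2),np.round(onz(F[n],m[0]["uv"],0.009 if q[0]=='p' else 0.006 if q[0]=='d' else 0),4))
    if len(out)==2: p,e=tri(F["scene"],out["scene"],F["side"],out["side"]); print("   tri",np.round(p,4),round(e,4))
for n in F:
    c=F[n]["color"]
    if n=="scene": a=c[195:250,105:260]; b=c[210:300,310:470]
    else: a=c[125:200,260:320]; b=c[225:345,190:290]
    cv2.imwrite(f"pics/{n}_a.png",cv2.resize(a,None,fx=5,fy=5,interpolation=cv2.INTER_CUBIC))
    cv2.imwrite(f"pics/{n}_b.png",cv2.resize(b,None,fx=5,fy=5,interpolation=cv2.INTER_CUBIC))
E
```

```text
pot_red scene [376.6 254.1] 0.64 [0.5905 0.1862 0.009 ]
pot_red side [223.3 313.5] 0.71 [0.6132 0.2972 0.009 ]
   tri [ 0.6032  0.2321 -0.0159] 0.1046
pot_yellow scene [431.5 269.8] 0.57 [0.6181 0.2966 0.009 ]
pot_yellow side [223.5 311. ] 0.85 [0.6145 0.2912 0.009 ]
   tri [0.6158 0.2942 0.0091] 0.0062
pot_green scene [348.7 243.8] 0.74 [0.569  0.1275 0.009 ]
pot_green side [261.5 253.5] 0.51 [0.5672 0.1209 0.009 ]
   tri [0.5679 0.1253 0.0106] 0.0059
pot_purple scene [397.5 258.7] 0.77 [0.5972 0.2289 0.009 ]
pot_purple side [236.9 290.7] 0.6 [0.599  0.2352 0.009 ]
   tri [0.5982 0.2314 0.0075] 0.0059
dish_red scene [373.4 252.5] 0.52 [0.5838 0.1799 0.006 ]
dish_red side [249.8 274.1] 0.53 [0.5816 0.1834 0.006 ]
   tri [0.5819 0.1808 0.0033] 0.0017
dish_yellow scene [431.9 268.7] 0.88 [0.612  0.2983 0.006 ]
dish_yellow side [226.3 312.8] 0.57 [0.6079 0.2928 0.006 ]
   tri [0.6094 0.2959 0.0059] 0.0066
dish_green scene [346.3 242. ] 0.74 [0.5613 0.1223 0.006 ]
dish_green side [261.5 258.4] 0.71 [0.5644 0.1333 0.006 ]
   tri [0.5632 0.1261 0.0034] 0.01
dish_purple scene [401.6 260.7] 0.55 [0.5987 0.2377 0.006 ]
fit_rack scene [450.9 275.3] 0.69 [0.6189 0.3371 0.    ]
fit_rack side [290.3 162.4] 0.9 [ 0.56  -0.248  0.   ]
   tri [0.6198 0.2039 0.2156] 0.3514
blue_block scene [452.9 277. ] 0.68 [0.623  0.3408 0.    ]
blue_block side [217.9 331.7] 0.91 [0.6147 0.3371 0.    ]
   tri [ 0.6173  0.339  -0.0033] 0.0072
```

View pics/scene_a.png

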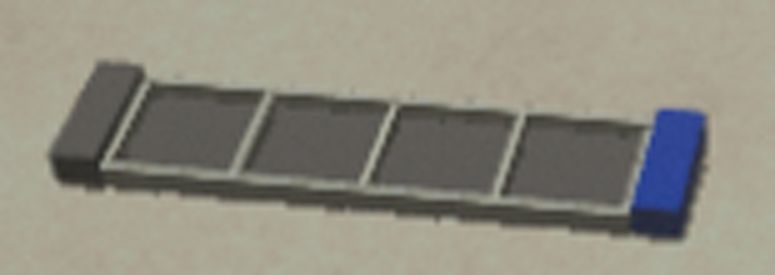

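View pics/scene_b.png

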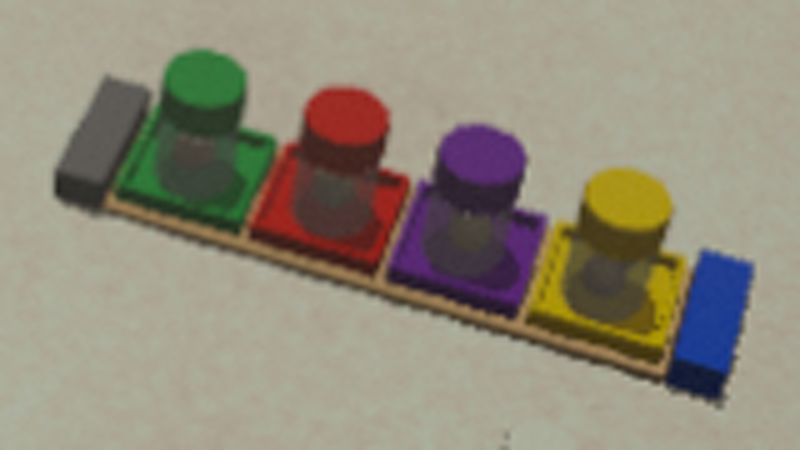

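```bash
python3 - <<'E'
from h import *
f=eyes.grab_frame("scene")
c=lambda p,o:((p[0]+.5)/5-.5+o[0],(p[1]+.5)/5-.5+o[1])
A=(105,195);B=(310,210)
print("fit");
for n,p,z in [("d1",(252,134),.012),("d2",(378,145),.012),("d3",(508,156),.012),("grey",(100,111),.018),("blue",(672,160),.018)]: print(n,np.round(onz(f,c(p,A),z),4))
for n,p,z in [("green",(205,82),.064),("red",(347,117),.064),("purple",(482,157),.064),("yellow",(627,201),.064),("grey",(103,126),.018),("blue",(712,307),.018)]: print(n,np.round(onz(f,c(p,B),z),4))
E
```

```text
fit
d1 [ 0.5673 -0.2966  0.012 ]
d2 [ 0.5656 -0.2394  0.012 ]
d3 [ 0.5638 -0.1813  0.012 ]
grey [ 0.5694 -0.3654  0.018 ]
blue [ 0.5616 -0.1087  0.018 ]
green [0.5735 0.1267 0.064 ]
red [0.5855 0.184  0.064 ]
purple [0.6004 0.237  0.064 ]
yellow [0.6166 0.2925 0.064 ]
grey [0.5571 0.087  0.018 ]
blue [0.624  0.3348 0.018 ]
```

View pics/side_a.png

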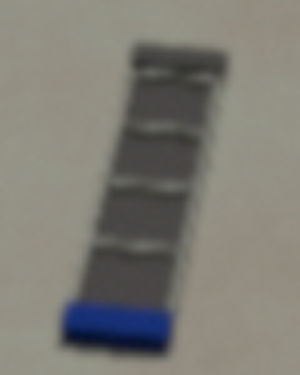

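View pics/side_b.png

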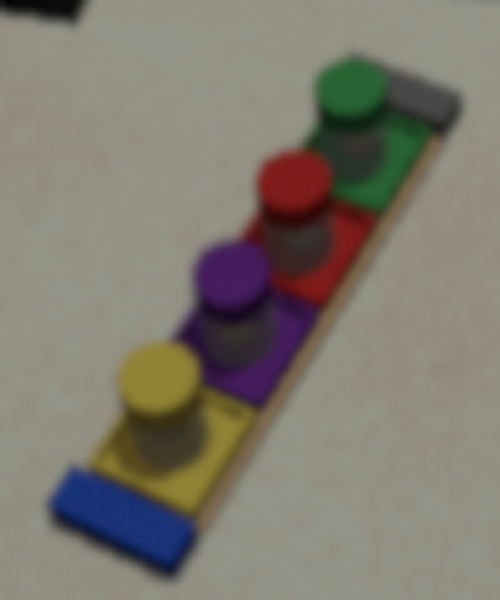

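```bash
cat >> h.py <<'E'
from scipy.spatial.transform import Rotation as Ro
def pose():
    o=r.get_obs(); R=Ro.from_rotvec(o["orientation"]).as_matrix()
    return o["tcp_pos"],np.arctan2(R[1,0],R[0,0]),R,o
def plan(way,g,step=5.5):
    """way: list of (x,y,z,ang) ; prints rows"""
    p,a,R,o=pose(); rows=[]
    for (x,y,z,b) in way:
        t=np.array([x,y,z]); d=t-p; n=int(max(1,np.ceil(np.linalg.norm(d)*100/step),np.ceil(abs(b-a)/.17)))
        for i in range(n):
            dd=d/n; X=np.array([np.cos(a),np.sin(a)]);Y=np.array([np.sin(a),-np.cos(a)])
            rows.append((round(dd[:2]@X*100,2),round(dd[:2]@Y*100,2),round(-dd[2]*100,2),round(-(b-(pose()[1] if 0 else a0(a,b,n,i)))/(n-i),3)))
            a=a+(b-a)/(n-i)
        p=t;a=b
    print("now",np.round(o["tcp_pos"],4),round(pose()[1],4),"t",round(o["clock"],2),"rows",len(rows))
    for k in range(0,len(rows),8): print("; ".join(f"{q[0]:g} {q[1]:g} {q[2]:g} {q[3]:g} {g:g}" for q in rows[k:k+8]))
def a0(a,b,n,i): return a
E
python3 - <<'E'
from h import *
plan([(.56,-.24,.24,1.60)],1)
E
```

```text
now [ 0.1987 -0.6451  0.2393] 0.2988 t 1.3 rows 10
4.65 -2.81 -0.01 -0.13 1; 4.97 -2.18 -0.01 -0.13 1; 5.21 -1.52 -0.01 -0.13 1; 5.36 -0.83 -0.01 -0.13 1; 5.43 -0.13 -0.01 -0.13 1; 5.4 0.58 -0.01 -0.13 1; 5.28 1.27 -0.01 -0.13 1; 5.07 1.95 -0.01 -0.13 1
4.77 2.59 -0.01 -0.13 1; 4.39 3.19 -0.01 -0.13 1
```

carry_out:
  series: "4.65 -2.8 0 -0.13 1; 4.95 -2.2 0 -0.13 1; 5.2 -1.5 0 -0.13 1; 5.35 -0.85 0 -0.13 1; 5.4 -0.15 0 -0.13 1; 5.4 0.6 0 -0.13 1; 5.3 1.25 0 -0.13 1; 5.05 1.95 0 -0.13 1"

```text
clock: 2.3
tcp_pos: [0.4881, -0.32, 0.2396]
orientation: [2.459, 1.954, 0.0]
contact_force: [1.0, -0.5, -0.2]
grip_width: 0.0851
```

carry_out:
  series: "4.75 2.6 0 -0.13 1; 4.4 3.2 0 -0.13 1; 0 0 0 0 1"

```text
clock: 2.68
tcp_pos: [0.5628, -0.2349, 0.2396]
orientation: [-2.179, -2.262, -0.006]
contact_force: [-1.0, -0.5, 0.5]
grip_width: 0.0853
```

```bash
cat >> h.py <<'E'
def wrist():
    p,a,R,o=pose(); f=eyes.grab_frame("wrist"); T=f["T_tool_cam"]
    Rwc=R@T[:3,:3]; c=p+R@T[:3,3]
    f["R"]=Rwc.T; f["t"]=-Rwc.T@c; return f
E
python3 - <<'E'
from h import *
f=wrist(); cv2.imwrite("pics/w1.png",f["color"]); p,a,R,o=pose(); print(p,a,R[:,2],o["joints"],o["clock"])
E
```

```text
[ 0.560927   -0.2381705   0.23930005] 1.6027201213693876 [ 5.33847322e-04  9.18610598e-04 -9.99999436e-01] [ 0.61748928  0.40234098 -0.41674342  1.69638299  0.17948899  1.08055034
  0.17743511] 2.725
```

View pics/w1.png

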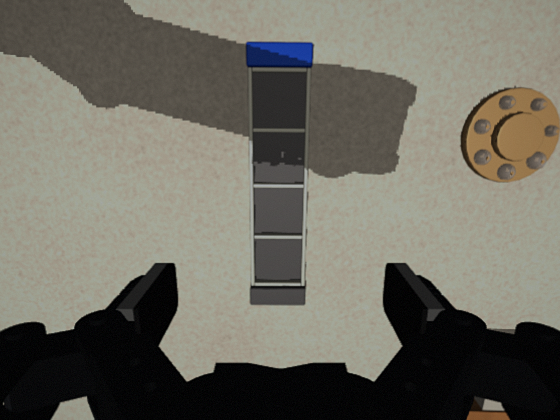

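```bash
python3 - <<'E'
from h import *
f=wrist(); cv2.imwrite("pics/w1z.png",cv2.resize(f["color"][30:310,230:330],None,fx=2.1,fy=2.1,interpolation=cv2.INTER_CUBIC))
for p in [(279.3,130),(278,186),(277.5,237)]: print(np.round(onz(f,p,.012),4))
G=np.array([.5655,-.2380]);d=np.array([-.03,.9995]);n=np.array([.9995,.03])
im=f["color"].copy()
for cc in [(G)]:
  for s in (-116,-58,0,58,116):
    pts=[np.append(cc+d*s/1e3+n*k,.012) for k in(-.031,.031)]
    q=proj(f,pts); cv2.line(im,*[tuple(int(round(v)) for v in z) for z in q],(0,0,255),1)
cv2.imwrite("pics/w1o.png",cv2.resize(im[30:310,230:330],None,fx=2.1,fy=2.1))
E
```

```text
[ 0.5575 -0.1858  0.012 ]
[ 0.558  -0.2443  0.012 ]
[ 0.5592 -0.3022  0.012 ]
```

View pics/w1o.png

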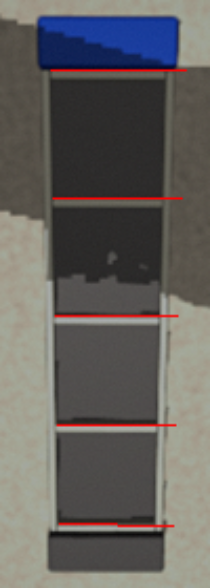

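```bash
python3 - <<'E'
from h import *
s=eyes.grab_frame("side"); c=eyes.grab_frame("scene"); f=wrist()
print(pose()[0],pose()[1],pose()[3]["qvel"])
cc=lambda p,o:((p[0]+.5)/5-.5+o[0],(p[1]+.5)/5-.5+o[1])
for p in [(166,128),(150,185),(133,246)]: print("side",np.round(onz(s,cc(p,(260,125)),.012),4))
for p in [(352,90),(295,183),(233,278),(160,378)]: print("side lid",np.round(onz(s,cc(p,(190,225)),.064),4))
for p in [(279.3,130),(278,186),(277.5,237)]: print("w",np.round(onz(f,p,.012),4))
for n,g in (("side",s),("scene",c)):
    print(n,proj(g,pose()[0]))
    cv2.imwrite(f"pics/{n}2.png",g["color"])
E
```

```text
[ 0.55864834 -0.2422745   0.23922284] 1.5955684168752073 [ 3.92240393e-03 -1.72823577e-03 -5.12386077e-03 -1.51992171e-03
 -1.39102905e-03  9.82844203e-05  1.43361351e-03]
side [ 0.5603 -0.2952  0.012 ]
side [ 0.5604 -0.2371  0.012 ]
side [ 0.5604 -0.1791  0.012 ]
side lid [0.5659 0.1301 0.064 ]
side lid [0.5791 0.1871 0.064 ]
side lid [0.5933 0.2414 0.064 ]
side lid [0.6103 0.2951 0.064 ]
w [ 0.5553 -0.1901  0.012 ]
w [ 0.5554 -0.2486  0.012 ]
w [ 0.5562 -0.3065  0.012 ]
side [[290.90117186  95.4693044 ]]
scene [[164.2696098  132.86972128]]
```

View pics/scene2.png

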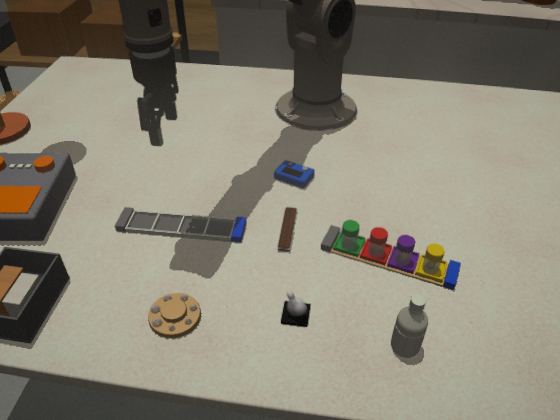

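```bash
python3 - <<'E'
from h import *
f=wrist(); print(pose()[0],pose()[1]); np.savez("w3.npz",**f)
im=cv2.resize(f["color"][30:310,230:330],None,fx=6,fy=2.1,interpolation=cv2.INTER_CUBIC)
cv2.imwrite("pics/w3z.png",im)
g=cv2.cvtColor(f["color"],cv2.COLOR_BGR2GRAY)
print([ (i,int(g[i,265:292].mean())) for i in range(120,300)if i in range(124,140) or i in range(182,196) or i in range(232,246) or i>282 and i<295])
for rr in (100,160,210,262): print(rr,g[rr,244:315].tolist())
E
```

```text
[ 0.55868685 -0.24220898  0.2392679 ] 1.5956974947898148
[(124, 41), (125, 41), (126, 43), (127, 43), (128, 43), (129, 42), (130, 43), (131, 43), (132, 42), (133, 42), (134, 43), (135, 42), (136, 42), (137, 42), (138, 42), (139, 42), (182, 80), (183, 80), (184, 81), (185, 80), (186, 81), (187, 80), (188, 80), (189, 80), (190, 80), (191, 80), (192, 80), (193, 80), (194, 80), (195, 79), (232, 77), (233, 72), (234, 76), (235, 75), (236, 76), (237, 76), (238, 76), (239, 75), (240, 76), (241, 75), (242, 75), (243, 76), (244, 75), (245, 75), (283, 69), (284, 74), (285, 73), (286, 73), (287, 73), (288, 72), (289, 72), (290, 72), (291, 72), (292, 71), (293, 71), (294, 71)]
100 [74, 76, 77, 79, 84, 84, 83, 81, 82, 89, 98, 91, 63, 42, 43, 44, 43, 44, 41, 44, 43, 44, 43, 43, 45, 44, 45, 42, 44, 43, 44, 44, 43, 44, 44, 42, 43, 44, 42, 45, 43, 42, 45, 44, 45, 44, 44, 43, 43, 43, 44, 42, 41, 44, 45, 41, 41, 46, 43, 45, 43, 45, 44, 41, 41, 37, 64, 93, 99, 89, 76]
160 [161, 161, 160, 156, 159, 160, 162, 161, 160, 136, 100, 95, 95, 68, 37, 39, 40, 39, 40, 65, 85, 85, 84, 83, 85, 86, 68, 42, 40, 42, 42, 41, 43, 42, 42, 39, 41, 47, 61, 56, 58, 50, 41, 39, 42, 42, 41, 42, 41, 42, 41, 42, 41, 42, 40, 43, 43, 42, 41, 42, 40, 40, 41, 38, 39, 70, 94, 99, 87, 75, 85]
210 [162, 162, 160, 159, 157, 160, 159, 159, 162, 159, 141, 145, 167, 170, 123, 39, 56, 79, 80, 78, 79, 79, 78, 79, 78, 78, 78, 78, 77, 78, 81, 78, 79, 79, 77, 78, 79, 79, 80, 77, 81, 79, 77, 78, 78, 78, 79, 80, 80, 78, 77, 79, 79, 78, 78, 79, 80, 78, 78, 78, 78, 79, 76, 65, 122, 166, 168, 134, 134, 162, 163]
262 [163, 164, 164, 162, 164, 164, 162, 159, 159, 157, 157, 156, 156, 163, 169, 124, 69, 71, 75, 72, 76, 74, 74, 72, 73, 76, 75, 73, 75, 75, 74, 73, 75, 76, 74, 74, 74, 73, 74, 72, 73, 76, 74, 77, 73, 74, 76, 74, 75, 74, 74, 74, 71, 73, 74, 73, 73, 75, 74, 74, 72, 70, 68, 121, 164, 167, 128, 124, 165, 163, 160]
```

View pics/w3z.png

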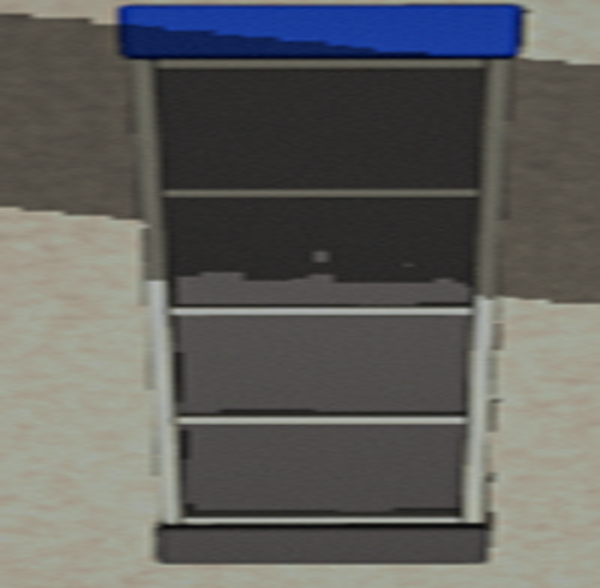

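```bash
python3 - <<'E'
from h import *
f=np.load("w3.npz"); g=cv2.cvtColor(f["color"],cv2.COLOR_BGR2GRAY)
m=g[:,265:292].mean(1)
print([(i,int(m[i])) for i in range(40,310) if abs(m[i]-m[i-1])>3])
E
```

```text
[(47, 53), (48, 50), (49, 46), (50, 42), (52, 37), (55, 28), (56, 16), (58, 62), (59, 98), (61, 91), (62, 63), (63, 37), (64, 41), (119, 47), (120, 76), (121, 104), (122, 98), (123, 79), (124, 41), (159, 44), (160, 52), (161, 56), (163, 65), (164, 76), (165, 83), (174, 69), (175, 40), (176, 95), (177, 167), (178, 172), (179, 148), (180, 80), (181, 77), (224, 71), (225, 51), (226, 38), (227, 42), (228, 100), (229, 170), (231, 146), (232, 77), (233, 72), (234, 76), (272, 66), (273, 43), (275, 48), (276, 107), (277, 173), (278, 153), (279, 66), (280, 13), (281, 26), (282, 54), (283, 69), (284, 74), (297, 66), (298, 101), (299, 163)]
```

```bash
python3 - <<'E'
from h import *
f=dict(np.load("w3.npz"))
for p in [(283,121.5),(283.1,178),(283.1,229.8),(283.1,277.3)]: print("w",np.round(onz(f,p,.012),4))
E
```

```text
w [ 0.5589 -0.1817  0.012 ]
w [ 0.5606 -0.24    0.012 ]
w [ 0.5622 -0.2981  0.012 ]
w [ 0.5637 -0.3558  0.012 ]
```

```bash
python3 - <<'E'
from h import *
plan([(.58,.195,.24,1.307)],1)
E
```

```text
now [ 0.5587 -0.2422  0.2393] 1.5957 t 2.98 rows 8
5.46 0.4 -0.01 0.036 1; 5.47 0.21 -0.01 0.036 1; 5.47 0.01 -0.01 0.036 1; 5.47 -0.19 -0.01 0.036 1; 5.46 -0.39 -0.01 0.036 1; 5.44 -0.58 -0.01 0.036 1; 5.42 -0.78 -0.01 0.036 1; 5.38 -0.97 -0.01 0.036 1
```

carry_out:
  series: "5.45 0.4 0 0.036 1; 5.45 0.2 0 0.036 1; 5.45 0 0 0.036 1; 5.45 -0.2 0 0.036 1; 5.45 -0.4 0 0.036 1; 5.45 -0.6 0 0.036 1; 5.4 -0.8 0 0.036 1; 5.4 -0.95 0 0.036 1"

```text
clock: 3.98
tcp_pos: [0.5793, 0.1964, 0.2395]
orientation: [2.494, 1.909, 0.0]
contact_force: [1.0, -0.0, 0.1]
grip_width: 0.0856
```

carry_out:
  series: "0 0 0 0 1; 0 0 0 0 1; 0 0 0 0 1; 0 0 0 0 1"

```text
clock: 4.47
tcp_pos: [0.5794, 0.1944, 0.2393]
orientation: [2.493, 1.911, -0.0]
contact_force: [1.3, -1.0, 0.1]
grip_width: 0.0853
```

```bash
python3 - <<'E'
from h import *
f=wrist(); p,a,R,o=pose(); print(p,a,R[:,2],o["joints"],o["clock"]); np.savez("w4.npz",**f)
cv2.imwrite("pics/w4.png",f["color"])
for c in "yellow purple red green".split():
    m=spotter.mark_of(f,"pot_"+c); print(c,[(np.round(k["uv"],1),round(k["confidence"],2),np.round(onz(f,k["uv"],.009),4)) for k in m[:1]])
E
```

```text
[0.57927884 0.19482681 0.23937131] 1.3087647697093752 [ 2.06731431e-04 -4.34944603e-04 -9.99999884e-01] [-0.04446307  0.41929187 -0.50555803  1.68738299  0.2244538   1.09286823
 -0.87923388] 4.525
yellow [(array([284. ,  76.7]), 0.95, array([0.6088, 0.2934, 0.009 ]))]
purple [(array([285.3, 133.4]), 0.9, array([0.596 , 0.2399, 0.009 ]))]
red [(array([286.5, 187.9]), 0.7, array([0.5825, 0.1838, 0.009 ]))]
green [(array([287.4, 242.3]), 0.89, array([0.5675, 0.1229, 0.009 ]))]
```

View pics/w4.png

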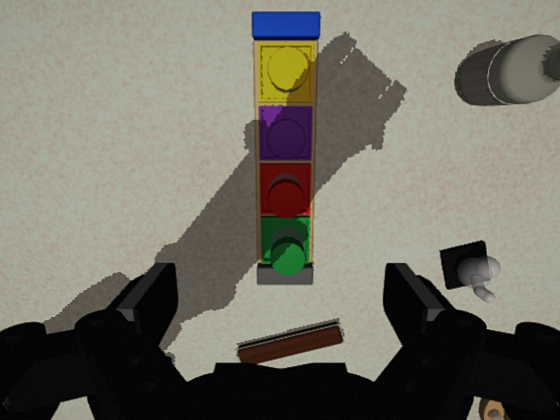

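```bash
python3 - <<'E'
from h import *
f=dict(np.load("w4.npz"))
im=f["color"][5:290,245:330]; im=np.clip(im.astype(float)*1.6,0,255).astype(np.uint8)
a=cv2.resize(im[:145],None,fx=4,fy=4,interpolation=cv2.INTER_CUBIC);b=cv2.resize(im[140:],None,fx=4,fy=4,interpolation=cv2.INTER_CUBIC)
cv2.imwrite("pics/w4z.png",np.hstack([a[:580],b[:580]]))
for p in [(288,68),(286.5,136.5),(287,200),(288.5,259)]: print(np.round(onz(f,p,.064),4))
E
```

```text
[0.6119 0.2941 0.064 ]
[0.5963 0.24   0.064 ]
[0.582 0.184 0.064]
[0.5684 0.1265 0.064 ]
```

View pics/w4z.png

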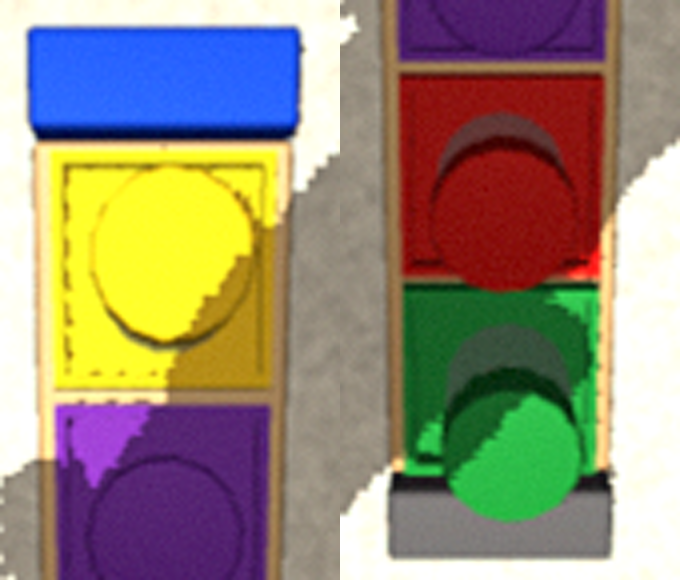

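```bash
python3 - <<'E'
from h import *
f=dict(np.load("w4.npz"))
for p in [(288,68),(286.3,139),(286.3,198.5),(288,259)]: print(np.round(onz(f,p,.064),4))
plan([(.608,.294,.14,1.307),(.611,.2945,.042,1.307)],1)
E
```

```text
[0.6119 0.2941 0.064 ]
[0.5956 0.238  0.064 ]
[0.5818 0.1856 0.064 ]
[0.5679 0.1266 0.064 ]
now [0.579  0.1959 0.2394] 1.3103 t 4.72 rows 5
3.41 0.09 3.31 0.001 1; 3.41 0.09 3.31 0.001 1; 3.41 0.08 3.31 0.001 1; 0.06 0.14 4.9 -0 1; 0.06 0.14 4.9 -0 1
```

carry_out:
  series: "3.4 0.1 3.3 0 1; 3.4 0.1 3.3 0 1; 3.4 0.15 3.3 0 1; 0 0.1 2.5 0 1; 0 0 0 0 1; 0 0 0 0 1"
  grip_force: 30

```text
clock: 5.48
tcp_pos: [0.6102, 0.2934, 0.1164]
orientation: [2.491, 1.913, 0.002]
contact_force: [0.4, -0.2, -0.0]
grip_width: 0.0854
```

```bash
python3 - <<'E'
from h import *
f=wrist(); cv2.imwrite("pics/w5.png",f["color"]); print(pose()[0])
plan([(.6115,.2945,.042,1.307)],1,step=3.5)
print(proj(f,[(.6115,.2945,.064)]))
E
```

```text
[0.61045462 0.29350143 0.1168837 ]
now [0.6105 0.2935 0.1169] 1.3099 t 5.53 rows 3
0.04 0.03 2.5 0.001 1; 0.04 0.03 2.5 0.001 1; 0.04 0.03 2.5 0.001 1
[[283.51859322 233.28390981]]
```

View pics/w5.png

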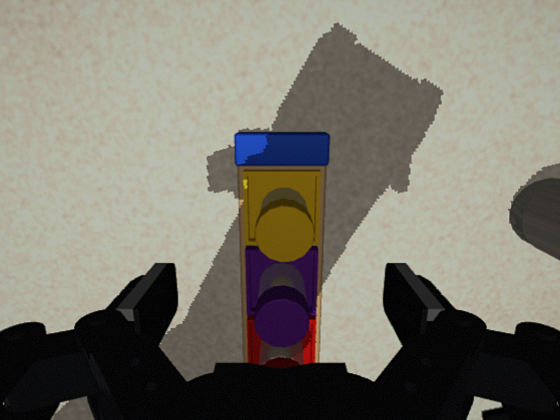

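carry_out:
  series: "0 0.1 2.5 0 1; 0 0 2.5 0 1; 0 0 2.5 0 1; 0 0 0 0 1; 0 0 0 0 0; 0 0 0 0 0; 0 0 0 0 0; 0 0 0 0 0"
  grip_force: 30

```text
clock: 6.52
tcp_pos: [0.6113, 0.2937, 0.0415]
orientation: [2.491, 1.914, 0.003]
contact_force: [-0.3, -0.9, 5.8]
grip_width: 0.0342
```

carry_out:
  series: "0 0 0 0 0; 0 0 0 0 0; 0 0 0 0 0; 0 0 -3 0 0; 0 0 -4 0 0; 0 0 -3 0 0; 0 0 0 0 0"

```text
clock: 7.4
tcp_pos: [0.6118, 0.2944, 0.1429]
orientation: [2.49, 1.914, 0.007]
contact_force: [0.0, 0.2, -1.5]
grip_width: 0.0339
```

```bash
python3 - <<'E'
from h import *
f=wrist(); cv2.imwrite("pics/w6.png",f["color"]); print(pose()[0],pose()[3]["grip_width"],pose()[3]["contact_force"])
plan([(.5634,-.3265,.15,1.599),(.5634,-.3265,.07,1.599)],0)
E
```

```text
[0.61080117 0.29354264 0.14091311] 0.03416452152405736 [-0.51040399  0.27409345 -1.3305416 ]
now [0.6108 0.2935 0.1409] 1.3108 t 7.45 rows 14
-5.09 0.95 -0.08 -0.024 0; -5.12 0.82 -0.08 -0.024 0; -5.13 0.7 -0.08 -0.024 0; -5.15 0.58 -0.08 -0.024 0; -5.16 0.45 -0.08 -0.024 0; -5.17 0.33 -0.08 -0.024 0; -5.18 0.21 -0.08 -0.024 0; -5.18 0.08 -0.08 -0.024 0
-5.18 -0.04 -0.08 -0.024 0; -5.18 -0.17 -0.08 -0.024 0; -5.17 -0.29 -0.08 -0.024 0; -5.17 -0.42 -0.08 -0.024 0; 0 0 4 -0 0; 0 0 4 -0 0
```

View pics/w6.png

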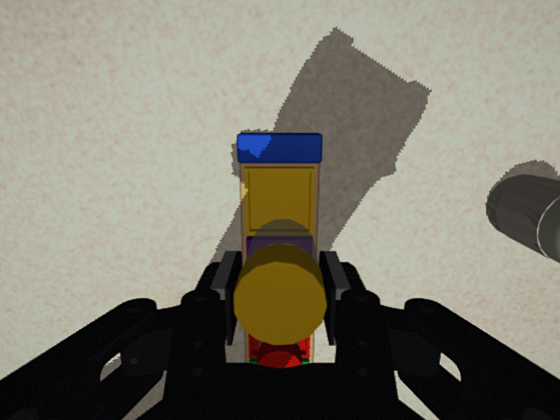

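carry_out:
  series: "-2.5 0.5 -0.2 -0.012 0; -5.1 0.9 -0.2 -0.024 0; -5.1 0.8 -0.2 -0.024 0; -5.15 0.65 -0.1 -0.024 0; -5.15 0.5 -0.1 -0.024 0; -5.15 0.4 0 -0.024 0; -5.15 0.3 0 -0.024 0; -5.2 0.1 0 -0.024 0"
  grip_force: 40

```text
clock: 8.45
tcp_pos: [0.5803, -0.0951, 0.1465]
orientation: [-2.306, -2.13, 0.003]
contact_force: [0.6, -0.3, -1.0]
grip_width: 0.0338
```

carry_out:
  series: "-5.2 0 0 -0.024 0; -5.2 -0.1 0 -0.024 0; -5.2 -0.25 0 -0.024 0; -5.15 -0.3 0 -0.024 0; -2.6 -0.2 0 -0.012 0; 0 0 0 0 0; 0 0 0 0 0; 0 0 0 0 0"

```text
clock: 9.45
tcp_pos: [0.5649, -0.3243, 0.1479]
orientation: [-2.186, -2.255, -0.001]
contact_force: [-0.6, -0.1, -0.3]
grip_width: 0.0337
```

```bash
python3 - <<'E'
from h import *
f=wrist(); cv2.imwrite("pics/w7.png",f["color"]); print(pose()[0],pose()[1],pose()[3]["grip_width"],pose()[3]["contact_force"])
plan([(.5634,-.3265,.038,1.599)],0,step=4)
print(proj(f,[(.561,-.2395,.012),(.5634,-.3265,.012)]))
E
```

```text
[ 0.56494526 -0.32459853  0.14816156] 1.6012369838895872 0.03397633950482087 [ 0.48385054  0.28658528 -0.09086576]
now [ 0.5649 -0.3246  0.1482] 1.6012 t 9.5 rows 3
-0.06 -0.05 3.67 0.001 0; -0.06 -0.05 3.67 0.001 0; -0.06 -0.05 3.67 0.001 0
[[279.72517474  90.70057951]
 [279.41483626 203.80206722]]
```

View pics/w7.png

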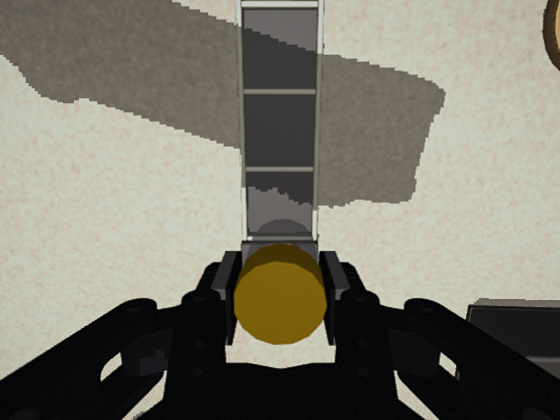

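carry_out:
  series: "-0.1 -0.1 3.5 0 0; -0.1 0 3.5 0 0; 0 0 2.5 0 0; 0 0 1 0 0; 0 0 0 0 0; 0 0 0 0 0"

```text
clock: 10.25
tcp_pos: [0.5646, -0.3286, 0.0446]
orientation: [2.188, 2.251, 0.001]
contact_force: [1.0, 0.6, 0.8]
grip_width: 0.034
```

```bash
python3 - <<'E'
from h import *
p,a,R,o=pose(); print(p,a,o["grip_width"],o["contact_force"])
f=eyes.grab_frame("scene"); cv2.imwrite("pics/s3.png",cv2.resize(f["color"][150:260,100:260],None,fx=4,fy=4))
E
```

```text
[ 0.56458766 -0.32859124  0.04461347] 1.599067478040997 0.03401681732433699 [1.00800702 0.63635928 0.81031089]
```

View pics/s3.png

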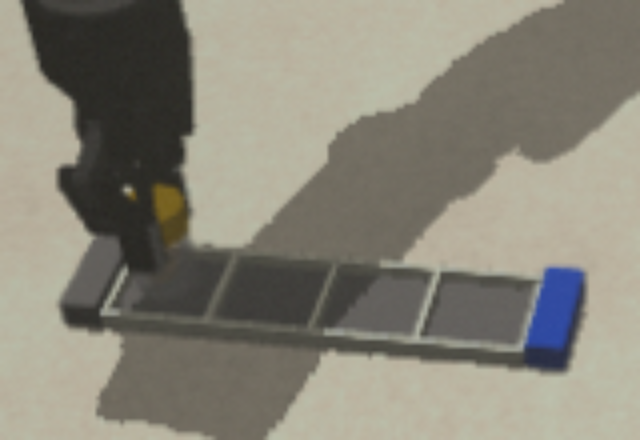

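carry_out:
  series: "0.1 -0.1 0.4 0 0; 0 0 0.3 0 0; 0 0 0 0 0; 0 0 0 0 0"

```text
clock: 10.8
tcp_pos: [0.5626, -0.3276, 0.0366]
orientation: [2.19, 2.252, -0.0]
contact_force: [-1.0, 0.6, 2.4]
grip_width: 0.0336
```

carry_out:
  series: "0 0 0 0 0.6; 0 0 0 0 1; 0 0 0 0 1; 0 0 0 0 1; 0 0 -3 0 1; 0 0 -4 0 1; 0 0 -4 0 1"

```text
clock: 11.68
tcp_pos: [0.5624, -0.3274, 0.1473]
orientation: [-2.19, -2.252, 0.0]
contact_force: [0.4, 0.1, 0.5]
grip_width: 0.0857
```

```bash
python3 - <<'E'
from h import *
f=wrist(); cv2.imwrite("pics/w8.png",f["color"])
plan([(.5956,.2375,.145,1.307)],1)
print(proj(f,[(.5634,-.3265,.059),(.5634,-.3265,.012)]))
E
```

```text
now [ 0.5655 -0.3285  0.1534] 1.5987 t 11.72 rows 11
5.14 0.42 0.08 0.027 1; 5.15 0.28 0.08 0.027 1; 5.15 0.14 0.08 0.027 1; 5.15 0.01 0.08 0.027 1; 5.15 -0.13 0.08 0.027 1; 5.15 -0.27 0.08 0.027 1; 5.14 -0.4 0.08 0.027 1; 5.12 -0.54 0.08 0.027 1
5.11 -0.67 0.08 0.027 1; 5.09 -0.81 0.08 0.027 1; 5.07 -0.94 0.08 0.027 1
[[283.07040608 216.84903432]
 [282.65016052 200.21731191]]
```

View pics/w8.png

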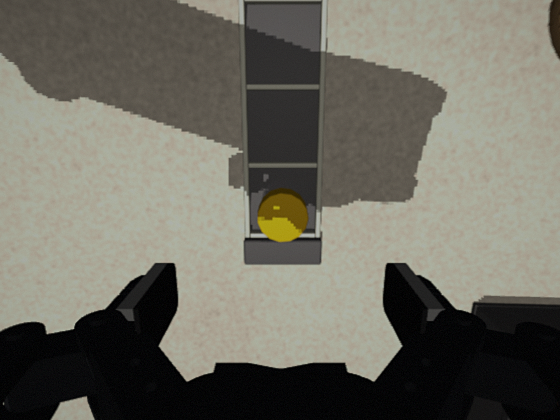

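The yellow lid shows at (283,216), and I predicted (283,217), so it stands centred in its well. Purple is next.

carry_out:
  series: "5.15 0.4 0 0.027 1; 5.15 0.3 0 0.027 1; 5.15 0.15 0 0.027 1; 5.15 0 0 0.027 1; 5.15 -0.1 0 0.027 1; 5.15 -0.3 0 0.027 1; 5.15 -0.4 0 0.027 1; 5.1 -0.55 0 0.027 1"

```text
clock: 12.72
tcp_pos: [0.585, 0.0858, 0.1463]
orientation: [2.421, 2.002, 0.0]
contact_force: [0.5, -0.7, 0.3]
grip_width: 0.0855
```

carry_out:
  series: "5.1 -0.7 0 0.027 1; 5.1 -0.8 0 0.027 1; 5.1 -0.9 0 0.027 1; 0 0 0 0 1; 0 0 0 0 1; 0 0 0 0 1"

```text
clock: 13.48
tcp_pos: [0.5945, 0.2367, 0.146]
orientation: [2.501, 1.9, -0.001]
contact_force: [0.2, -0.4, 0.2]
grip_width: 0.0852
```

```bash
python3 - <<'E'
from h import *
f=wrist(); cv2.imwrite("pics/w9.png",f["color"])
plan([(.5956,.238,.042,1.307)],1,3.5)
print(proj(f,[(.5956,.238,.064)]))
E
```

```text
now [0.5946 0.2368 0.1461] 1.2994 t 13.53 rows 3
0.05 0.02 3.47 -0.003 1; 0.05 0.02 3.47 -0.003 1; 0.05 0.02 3.47 -0.003 1
[[282.76762071 217.90605756]]
```

View pics/w9.png

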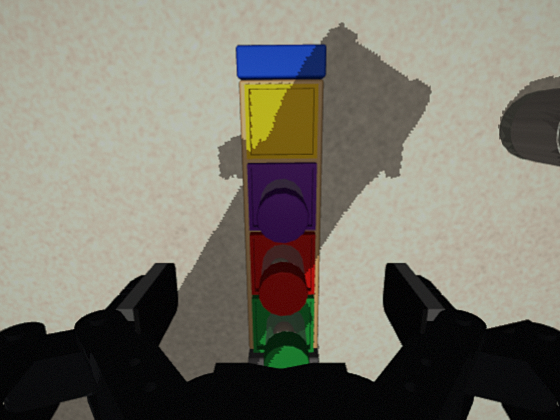

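The purple lid is at (283,217), which matches the prediction of (283,218).

carry_out:
  series: "0.1 0 3.5 0 1; 0 0 3.5 0 1; 0 0.1 3.4 0 1; 0 0 0 0 1; 0 0 0 0 1; 0 0 0 0 0; 0 0 0 0 0; 0 0 0 0 0"
  grip_force: 30

```text
clock: 14.52
tcp_pos: [0.5959, 0.2396, 0.0431]
orientation: [2.499, 1.903, 0.002]
contact_force: [-0.3, 0.1, 4.3]
grip_width: 0.0338
```

carry_out:
  series: "0 0 0 0 0; 0 0 0 0 0; 0 0 0 0 0"
  grip_force: 40

```text
clock: 14.9
tcp_pos: [0.5959, 0.2397, 0.0431]
orientation: [2.499, 1.903, 0.002]
contact_force: [-0.8, -0.4, 5.4]
grip_width: 0.0339
```

carry_out:
  series: "0 0 -3 0 0; 0 0 -4 0 0; 0 0 -3.2 0 0; 0 0 0 0 0; 0 0 0 0 0"

```text
clock: 15.52
tcp_pos: [0.5948, 0.239, 0.1434]
orientation: [-2.499, -1.903, 0.002]
contact_force: [-0.5, 0.4, -0.8]
grip_width: 0.034
```

```bash
python3 - <<'E'
from h import *
f=wrist(); cv2.imwrite("pics/w10.png",f["color"]);print(pose()[3]["grip_width"])
plan([(.5618,-.2685,.148,1.599)],0,5.2)
E
```

```text
0.03376429645214726
now [0.5945 0.2389 0.1428] 1.3019 t 15.57 rows 10
-4.98 1.03 -0.05 -0.03 0; -5.01 0.88 -0.05 -0.03 0; -5.03 0.74 -0.05 -0.03 0; -5.05 0.59 -0.05 -0.03 0; -5.07 0.43 -0.05 -0.03 0; -5.08 0.28 -0.05 -0.03 0; -5.08 0.13 -0.05 -0.03 0; -5.08 -0.02 -0.05 -0.03 0
-5.08 -0.17 -0.05 -0.03 0; -5.07 -0.32 -0.05 -0.03 0
```

View pics/w10.png

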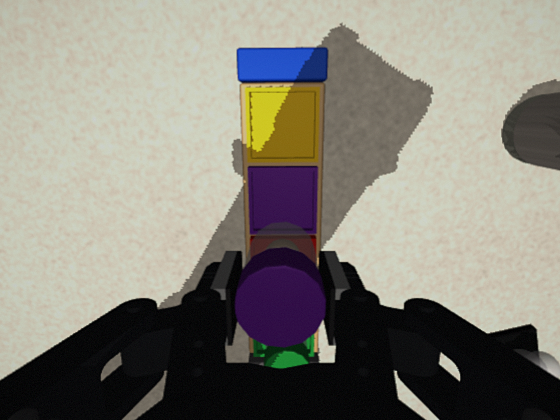

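carry_out:
  series: "-2.5 0.5 -0.2 -0.015 0; -5 0.95 -0.2 -0.03 0; -5 0.8 -0.1 -0.03 0; -5.05 0.65 0 -0.03 0; -5.05 0.5 0 -0.03 0; -5.1 0.35 0 -0.03 0; -5.1 0.2 0 -0.03 0; -5.1 0.05 0 -0.03 0"

```text
clock: 16.58
tcp_pos: [0.5692, -0.1431, 0.1479]
orientation: [-2.267, -2.172, 0.002]
contact_force: [0.6, -0.8, -0.5]
grip_width: 0.0336
```

carry_out:
  series: "-5.1 -0.1 0 -0.03 0; -5.1 -0.25 0 -0.03 0; -2.6 -0.2 0 -0.015 0; 0 0 0 0 0; 0 0 0 0 0; 0 0 0 0 0"

```text
clock: 17.32
tcp_pos: [0.5626, -0.2673, 0.149]
orientation: [-2.183, -2.258, -0.001]
contact_force: [0.7, -0.3, -0.0]
grip_width: 0.0341
```

```bash
python3 - <<'E'
from h import *
f=wrist(); cv2.imwrite("pics/w11.png",f["color"]);print(pose()[3]["grip_width"])
plan([(.5618,-.2685,.038,1.599)],0,4)
print(proj(f,[(.561,-.2395,.012)]))
E
```

```text
0.03434330569738519
now [ 0.5626 -0.2676  0.1492] 1.6042 t 17.38 rows 3
-0.03 -0.03 3.71 0.002 0; -0.03 -0.03 3.71 0.002 0; -0.03 -0.03 3.71 0.002 0
[[280.58088683 166.69697989]]
```

View pics/w11.png

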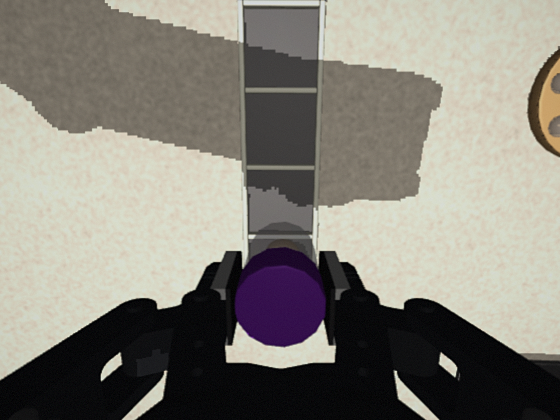

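carry_out:
  series: "-0.1 -0.1 3.5 0 0; 0 0 3.5 0 0; 0 0 2.5 0 0; 0 0 0.8 0 0; 0 0 0.2 0 0; 0 0 0 0 0; 0 0 0 0 0"

```text
clock: 18.25
tcp_pos: [0.562, -0.2707, 0.0454]
orientation: [2.186, 2.254, 0.001]
contact_force: [-0.7, 0.3, -1.6]
grip_width: 0.0334
```

carry_out:
  series: "0.15 0 0.4 0 0; 0 0 0.3 0 0; 0 0 0 0 0; 0 0 0 0 0"

```text
clock: 18.75
tcp_pos: [0.5615, -0.2689, 0.0381]
orientation: [2.187, 2.255, -0.0]
contact_force: [-1.7, 0.4, 7.0]
grip_width: 0.034
```

Contact force is 7 N, so the pot is seated. Releasing it now.

carry_out:
  series: "0 0 0 0 0.6; 0 0 0 0 1; 0 0 0 0 1; 0 0 0 0 1; 0 0 -3 0 1; 0 0 -4 0 1; 0 0 -4 0 1"

```text
clock: 19.62
tcp_pos: [0.5611, -0.2689, 0.1483]
orientation: [-2.186, -2.255, 0.0]
contact_force: [1.1, -0.3, 0.1]
grip_width: 0.0855
```

```bash
python3 - <<'E'
from h import *
f=wrist(); cv2.imwrite("pics/w12.png",f["color"])
plan([(.5818,.1856,.145,1.307)],1,5.2)
print(proj(f,[(.5618,-.2685,.059)]))
E
```

```text
now [ 0.5641 -0.2697  0.1541] 1.6017 t 19.68 rows 9
5.05 0.35 0.1 0.033 1; 5.06 0.19 0.1 0.033 1; 5.06 0.02 0.1 0.033 1; 5.06 -0.14 0.1 0.033 1; 5.05 -0.31 0.1 0.033 1; 5.04 -0.48 0.1 0.033 1; 5.02 -0.64 0.1 0.033 1; 5 -0.8 0.1 0.033 1
4.97 -0.97 0.1 0.033 1
[[282.66606112 217.18936343]]
```

View pics/w12.png

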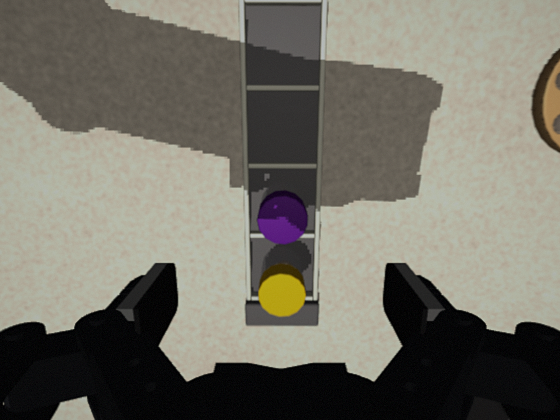

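Purple stands at (283,217), as predicted. Red is next.

carry_out:
  series: "5.05 0.3 0 0.033 1; 5.05 0.2 0 0.033 1; 5.05 0 0 0.033 1; 5.05 -0.15 0 0.033 1; 5.05 -0.3 0 0.033 1; 5.05 -0.5 0 0.033 1; 5 -0.65 0 0.033 1; 5 -0.8 0 0.033 1"

```text
clock: 20.68
tcp_pos: [0.5763, 0.1368, 0.1472]
orientation: [2.466, 1.946, 0.0]
contact_force: [-0.1, 0.4, 0.1]
grip_width: 0.0854
```

carry_out:
  series: "5 -1 0 0.033 1; 0 0 0 0 1; 0 0 0 0 1; 0 0 0 0 1"

```text
clock: 21.18
tcp_pos: [0.5784, 0.1843, 0.147]
orientation: [2.498, 1.904, -0.001]
contact_force: [0.7, -0.2, -0.6]
grip_width: 0.0856
```

```bash
python3 - <<'E'
from h import *
f=wrist(); cv2.imwrite("pics/w13.png",f["color"])
plan([(.5818,.1856,.042,1.307)],1,3.5)
print(proj(f,[(.5818,.1856,.064)]))
E
```

```text
now [0.5785 0.1843 0.1471] 1.3024 t 21.23 rows 4
0.05 0.07 2.63 -0.001 1; 0.05 0.07 2.63 -0.001 1; 0.05 0.07 2.63 -0.001 1; 0.05 0.07 2.63 -0.001 1
[[286.13599156 216.56389884]]
```

View pics/w13.png

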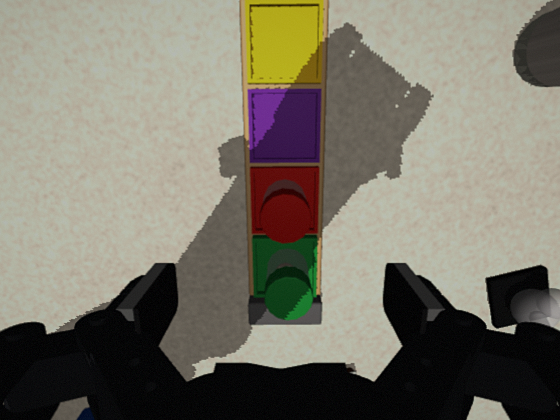

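The red lid is at (286,216), which matches the prediction of (286,217).

carry_out:
  series: "0.1 0.2 3.5 0 1; 0 0.1 3.5 0 1; 0 0 3.5 0 1; 0 0 0 0 1; 0 0 0 0 1; 0 0 0 0 0; 0 0 0 0 0; 0 0 0 0 0"
  grip_force: 30

```text
clock: 22.22
tcp_pos: [0.5819, 0.1866, 0.0431]
orientation: [2.496, 1.907, 0.002]
contact_force: [0.3, 0.0, 4.3]
grip_width: 0.0339
```

carry_out:
  series: "0 0 0 0 0; 0 0 0 0 0; 0 0 0 0 0"
  grip_force: 40

```text
clock: 22.6
tcp_pos: [0.5818, 0.1866, 0.0431]
orientation: [2.496, 1.907, 0.001]
contact_force: [-0.8, -0.6, 6.7]
grip_width: 0.0334
```

carry_out:
  series: "0 0 -3 0 0; 0 0 -4 0 0; 0 0 -3.2 0 0; 0 0 0 0 0; 0 0 0 0 0"

```text
clock: 23.22
tcp_pos: [0.5808, 0.186, 0.1435]
orientation: [-2.496, -1.907, 0.002]
contact_force: [-0.0, -0.8, -0.6]
grip_width: 0.0338
```

```bash
python3 - <<'E'
from h import *
f=wrist(); cv2.imwrite("pics/w14.png",f["color"]);print(pose()[3]["grip_width"])
plan([(.5602,-.2105,.148,1.599)],0,5.2)
E
```

```text
0.033564815803681876
now [0.5805 0.1859 0.143 ] 1.3047 t 23.27 rows 8
-4.85 1.06 -0.06 -0.037 0; -4.88 0.88 -0.06 -0.037 0; -4.91 0.7 -0.06 -0.037 0; -4.93 0.52 -0.06 -0.037 0; -4.95 0.34 -0.06 -0.037 0; -4.96 0.15 -0.06 -0.037 0; -4.96 -0.03 -0.06 -0.037 0; -4.96 -0.21 -0.06 -0.037 0
```

View pics/w14.png

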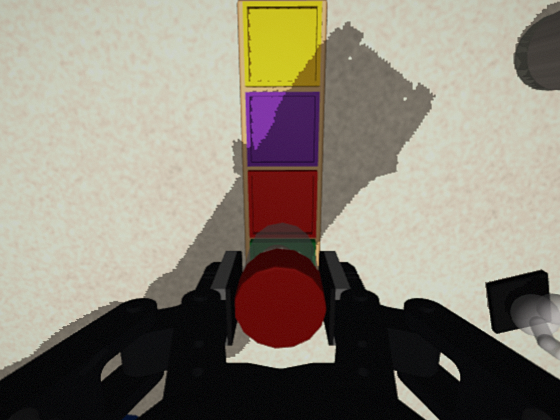

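carry_out:
  series: "-2.4 0.5 -0.2 -0.018 0; -4.85 1 -0.2 -0.037 0; -4.9 0.8 0 -0.037 0; -4.9 0.6 0 -0.037 0; -4.95 0.4 0 -0.037 0; -4.95 0.2 0 -0.037 0; -4.95 0.05 0 -0.037 0; -4.95 -0.1 0 -0.037 0"

```text
clock: 24.28
tcp_pos: [0.5609, -0.1857, 0.1468]
orientation: [-2.206, -2.234, 0.002]
contact_force: [0.6, 0.3, 0.1]
grip_width: 0.0338
```

carry_out:
  series: "-2.5 -0.15 0 -0.018 0; 0 0 0 0 0; 0 0 0 0 0; 0 0 0 0 0"

```text
clock: 24.78
tcp_pos: [0.5609, -0.2074, 0.148]
orientation: [-2.186, -2.256, -0.001]
contact_force: [-0.1, -0.4, 0.3]
grip_width: 0.0338
```

```bash
python3 - <<'E'
from h import *
f=wrist(); cv2.imwrite("pics/w15.png",f["color"]);print(pose()[3]["grip_width"])
plan([(.5602,-.2105,.038,1.599)],0,4)
print(proj(f,[(.561,-.2395,.012),(.5594,-.1815,.012)]))
E
```

```text
0.0339920622953274
now [ 0.561  -0.2076  0.1482] 1.6022 t 24.82 rows 3
-0.1 -0.03 3.67 0.001 0; -0.1 -0.03 3.67 0.001 0; -0.1 -0.03 3.67 0.001 0
[[280.23068575 238.43932459]
 [280.53074003 169.34979257]]
```

View pics/w15.png

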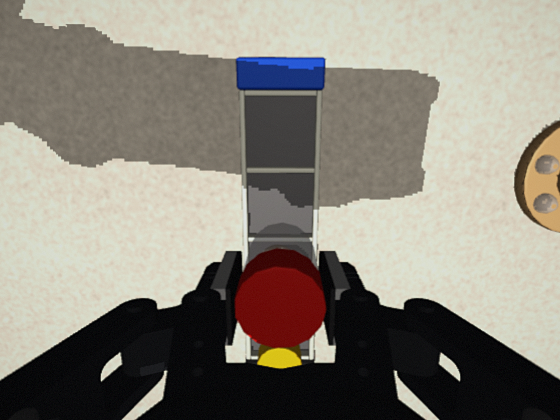

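carry_out:
  series: "-0.1 -0.1 3.5 0 0; 0 0 3.5 0 0; 0 0 2.5 0 0; 0 0 0.8 0 0; 0 0 0.2 0 0; 0 0 0 0 0; 0 0 0 0 0"

```text
clock: 25.7
tcp_pos: [0.5605, -0.2105, 0.0443]
orientation: [2.188, 2.252, 0.001]
contact_force: [0.4, 0.3, -0.3]
grip_width: 0.0339
```

carry_out:
  series: "0 0 0.3 0 0; 0 0 0.3 0 0; 0 0 0 0 0; 0 0 0 0 0"

```text
clock: 26.2
tcp_pos: [0.5601, -0.2106, 0.0381]
orientation: [2.189, 2.253, -0.0]
contact_force: [-1.6, 0.3, 7.7]
grip_width: 0.0338
```

carry_out:
  series: "0 0 0 0 0.6; 0 0 0 0 1; 0 0 0 0 1; 0 0 0 0 1; 0 0 -3 0 1; 0 0 -4 0 1; 0 0 -4 0 1"

```text
clock: 27.08
tcp_pos: [0.5596, -0.2103, 0.1483]
orientation: [-2.189, -2.253, 0.0]
contact_force: [0.6, -0.4, 0.6]
grip_width: 0.0853
```

```bash
python3 - <<'E'
from h import *
f=wrist(); cv2.imwrite("pics/w16.png",f["color"])
plan([(.5679,.1266,.145,1.307)],1,5.2)
print(proj(f,[(.5602,-.2105,.059)]))
E
```

```text
now [ 0.5627 -0.2108  0.1539] 1.5998 t 27.12 rows 7
4.82 0.21 0.13 0.042 1; 4.82 0.01 0.13 0.042 1; 4.82 -0.19 0.13 0.042 1; 4.8 -0.39 0.13 0.042 1; 4.78 -0.59 0.13 0.042 1; 4.76 -0.79 0.13 0.042 1; 4.72 -0.99 0.13 0.042 1
[[282.47113476 217.99702142]]
```

View pics/w16.png

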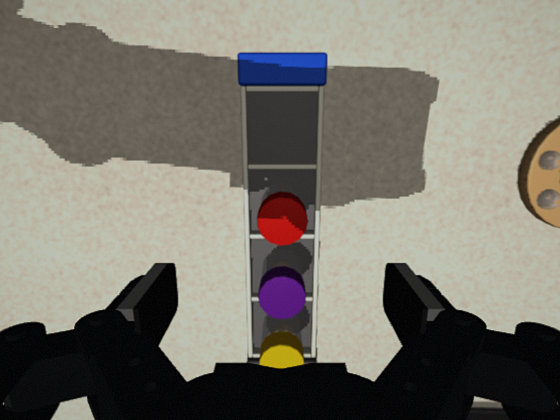

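Red is at (282,219), against a prediction of (282,218). Green is the last one.

carry_out:
  series: "4.8 0.2 0 0.042 1; 4.8 0 0 0.042 1; 4.8 -0.2 0 0.042 1; 4.8 -0.4 0 0.042 1; 4.8 -0.6 0 0.042 1; 4.8 -0.8 0 0.042 1; 4.7 -0.8 0 0.042 1; 0 0 0 0 1"

```text
clock: 28.12
tcp_pos: [0.5658, 0.1322, 0.1476]
orientation: [-2.487, -1.916, -0.004]
contact_force: [0.7, -0.3, -0.7]
grip_width: 0.0853
```

carry_out:
  series: "0 0 0 0 1; 0 0 0 0 1"

```text
clock: 28.38
tcp_pos: [0.5665, 0.1245, 0.147]
orientation: [2.497, 1.905, -0.001]
contact_force: [0.4, 0.7, 0.4]
grip_width: 0.086
```

```bash
python3 - <<'E'
from h import *
f=wrist(); cv2.imwrite("pics/w17.png",f["color"])
plan([(.5679,.1266,.042,1.307)],1,3.5)
print(proj(f,[(.5679,.1266,.064)]))
E
```

```text
now [0.5666 0.1246 0.1471] 1.3034 t 28.43 rows 4
0.06 0.02 2.63 -0.001 1; 0.06 0.02 2.63 -0.001 1; 0.06 0.02 2.63 -0.001 1; 0.06 0.02 2.63 -0.001 1
[[282.94027445 216.30017696]]
```

View pics/w17.png

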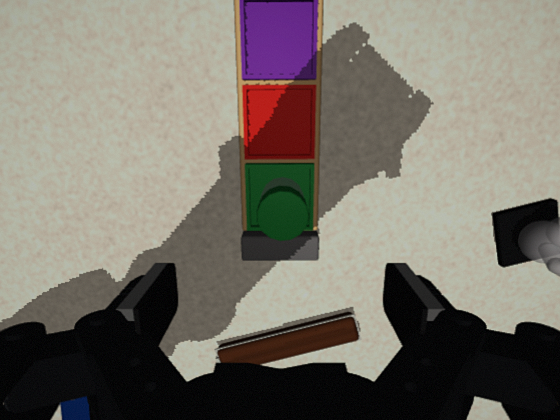

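carry_out:
  series: "0.2 0.1 3.5 0 1; 0.1 0 3.5 0 1; 0 0 3.5 0 1; 0 0 0 0 1; 0 0 0 0 1; 0 0 0 0 0; 0 0 0 0 0; 0 0 0 0 0"
  grip_force: 30

```text
clock: 29.42
tcp_pos: [0.5687, 0.1292, 0.043]
orientation: [2.495, 1.908, 0.002]
contact_force: [0.1, -0.1, 6.0]
grip_width: 0.0342
```

carry_out:
  series: "0 0 0 0 0; 0 0 0 0 0; 0 0 0 0 0"
  grip_force: 40

```text
clock: 29.8
tcp_pos: [0.5687, 0.1293, 0.0431]
orientation: [2.495, 1.908, 0.001]
contact_force: [-1.1, -1.1, 6.6]
grip_width: 0.034
```

carry_out:
  series: "0 0 -3 0 0; 0 0 -4 0 0; 0 0 -3.2 0 0; 0 0 0 0 0; 0 0 0 0 0"

```text
clock: 30.42
tcp_pos: [0.5676, 0.1288, 0.1435]
orientation: [-2.495, -1.908, 0.002]
contact_force: [-0.5, 0.3, -1.4]
grip_width: 0.0339
```

```bash
python3 - <<'E'
from h import *
f=wrist(); cv2.imwrite("pics/w18.png",f["color"]);print(pose()[3]["grip_width"])
plan([(.5586,-.1525,.148,1.599)],0,5.2)
E
```

```text
0.03373931069347043
now [0.5673 0.1287 0.1431] 1.3057 t 30.48 rows 6
-4.56 1.09 -0.08 -0.049 0; -4.61 0.86 -0.08 -0.049 0; -4.65 0.64 -0.08 -0.049 0; -4.67 0.41 -0.08 -0.049 0; -4.69 0.18 -0.08 -0.049 0; -4.69 -0.05 -0.08 -0.049 0
```

View pics/w18.png

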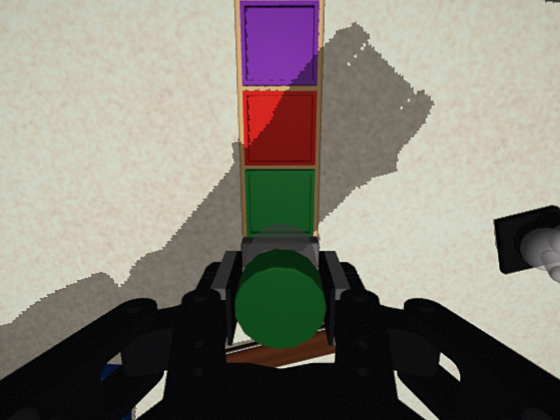

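carry_out:
  series: "-2.3 0.5 -0.2 -0.025 0; -4.6 1 -0.2 -0.049 0; -4.6 0.75 0 -0.049 0; -4.65 0.5 0 -0.049 0; -4.7 0.3 0 -0.049 0; -4.7 0.1 0 -0.049 0; -2.4 -0.05 0 -0.025 0; 0 0 0 0 0"

```text
clock: 31.48
tcp_pos: [0.5587, -0.1554, 0.1467]
orientation: [-2.192, -2.248, 0.003]
contact_force: [0.5, -0.0, -0.2]
grip_width: 0.0337
```

carry_out:
  series: "0 0 0 0 0; 0 0 0 0 0"

```text
clock: 31.72
tcp_pos: [0.56, -0.1509, 0.1481]
orientation: [-2.185, -2.257, -0.0]
contact_force: [-0.1, 0.4, 0.3]
grip_width: 0.0339
```

```bash
python3 - <<'E'
from h import *
f=wrist(); cv2.imwrite("pics/w19.png",f["color"]);print(pose()[3]["grip_width"])
plan([(.5586,-.1525,.038,1.599)],0,4)
print(proj(f,[(.5594,-.1815,.012)]))
E
```

```text
0.03406581101834288
now [ 0.56   -0.1511  0.1482] 1.603 t 31.77 rows 3
-0.04 -0.05 3.67 0.001 0; -0.04 -0.05 3.67 0.001 0; -0.04 -0.05 3.67 0.001 0
[[279.47282405 236.66783149]]
```

View pics/w19.png

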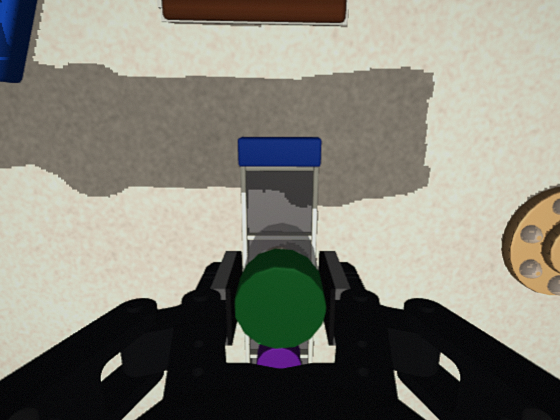

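carry_out:
  series: "-0.1 -0.1 3.5 0 0; 0 0 3.5 0 0; 0 0 2.5 0 0; 0 0 0.8 0 0; 0 0 0.2 0 0; 0 0 0 0 0; 0 0 0 0 0"

```text
clock: 32.65
tcp_pos: [0.5596, -0.154, 0.0443]
orientation: [2.187, 2.253, 0.001]
contact_force: [0.4, 0.2, -0.2]
grip_width: 0.0335
```

carry_out:
  series: "0.1 0 0.3 0 0; 0 0 0.3 0 0; 0 0 0 0 0; 0 0 0 0 0"

```text
clock: 33.15
tcp_pos: [0.5593, -0.1529, 0.0381]
orientation: [2.187, 2.254, 0.0]
contact_force: [-1.7, 0.7, 7.9]
grip_width: 0.0338
```

Green is seated. I'll release it, lift, and then back away far enough to see the whole rack.

carry_out:
  series: "0 0 0 0 0.6; 0 0 0 0 1; 0 0 0 0 1; 0 0 0 0 1; 0 0 -3 0 1; 0 0 -4 0 1; 0 0 -5 0 1; -3 0 -5 0 1"

```text
clock: 34.15
tcp_pos: [0.56, -0.1802, 0.209]
orientation: [-2.182, -2.259, -0.002]
contact_force: [1.0, -0.6, 0.1]
grip_width: 0.0853
```

carry_out:
  series: "-4 0 -2 0 1; -2 0 0 0 1; 0 0 0 0 1; 0 0 0 0 1; 0 0 0 0 1"

```text
clock: 34.78
tcp_pos: [0.5615, -0.2407, 0.2264]
orientation: [-2.183, -2.256, -0.0]
contact_force: [0.7, -0.0, 0.3]
grip_width: 0.0855
```

```bash
python3 - <<'E'
from h import *
f=wrist(); cv2.imwrite("pics/w20.png",f["color"]); g=eyes.grab_frame("scene")
cv2.imwrite("pics/s20.png",cv2.resize(g["color"][170:270,100:260],None,fx=4,fy=4))
for c,s in [("yellow",-.087),("purple",-.029),("red",.029),("green",.087)]:
    P=(.561-.028*s,-.2395+s,.059); print(c,proj(f,[P])[0].round(1),proj(g,[P])[0].round(1))
print(pose()[0],pose()[3]["contact_force"],pose()[3]["clock"])
E
```

```text
yellow [280.5 279.8] [138.8 202.6]
purple [280.8 222.3] [164.8 204.8]
red [281.1 159.1] [191.1 207. ]
green [281.5  89. ] [217.9 209.2]
[ 0.56165634 -0.24142129  0.22686775] [-0.40287588  0.40000661 -0.73767018] 34.875
```

View pics/w20.png

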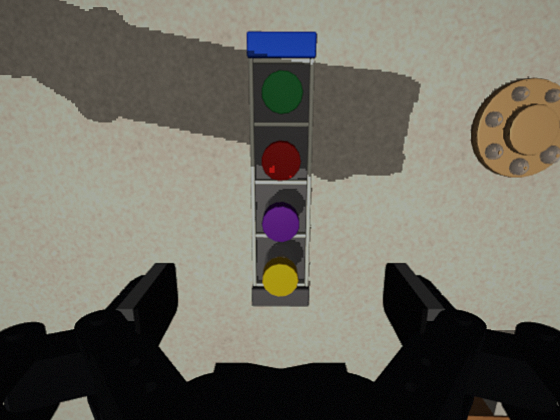

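View pics/s20.png

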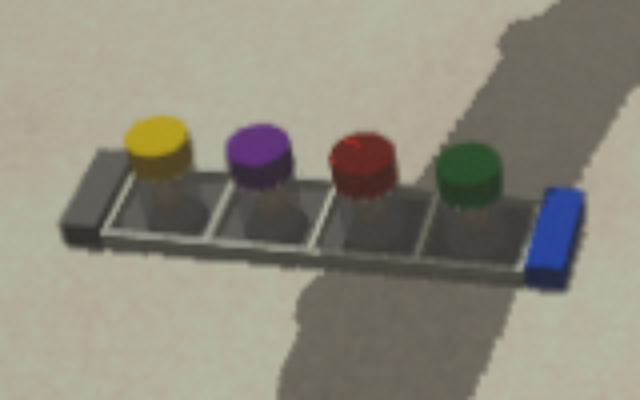

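All four stand upright and centred. From the fitting rack's blue end they run green, red, purple, yellow, which is the reverse order asked for.

```bash
python3 -c "
from h import *
print(r.hand_in())"
```

```text
the job is handed in; nothing more can be done
None
```

All four pots are in the white fitting rack in reverse order, and I handed the job in at about 35 s of the 96 s allowed. The hand-in gave no verdict.

- **Order:** from the blue end, the storage rack held yellow, purple, red, green. The fitting rack now reads green, red, purple, yellow from its blue end.
- **Last checks:** the final wrist picture showed each lid within about 3 pixels of where a pot centred in its well should appear. The scene picture showed all four upright. The gripper was open and clear of everything, and the highest force I read was about 8 N.
- **Disagreements:** positions from the scene camera were about 5–6 mm off in x from the side and wrist cameras, so I used the wrist values. One early wrist reading was wrong because the arm was still settling, so I took it again. The spotter's `mark_of` also mistook one end of the storage rack for the fitting rack in the scene picture, and put the red pot on the yellow one in the side picture; I used neither result.

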